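# Load the filter holder and set the vacuum valve

## Robot

A 6-joint arm with a two-finger parallel gripper is mounted at the origin on the work surface. World frame = base frame: x ahead of the robot, y to its left, z up, the work surface at z = 0. Lengths are in m, angles in degrees, forces in N, time in s.
With the tool pointing down it reaches from about 0.35 to 0.875 m from the base axis. Payload 4.2 kg.
Tool frame: the origin (TCP) lies at the very end of the fingers, on their centre line; the grasp point (between the pads) lies 19 mm behind it; z points along the fingers, y is the line along which they close (so a half turn about z gives the same grasp; the last joint's range is limited). The gripper opens to 87 mm and grips with 3 to 60 N. Pads are 19 mm wide; open, the fingers measure 117 mm over their backs; the gripper's body (75 mm by 190 mm) begins 51 mm behind the grasp point.
Start: joints at [-50.329, 22.042, 0.453, 0, -68.411, -14.817], TCP at [0.263, -0.567, 0.223] pointing down, gripper open.
Joint ranges: [-179.83, 179.83], [-69.29, 118.12], [-61.27, 80.66], [-181.25, 117.63], [-171.15, -9.14], [-177.46, 177.46]. Speed limits (degrees/s): [159.86, 159.86, 180, 180, 180, 180].

## Interface

Orientations are given as a 3x3 rotation matrix whose columns are the frame's x, y, z axes.
In Python, from station import r gives the robot as it stands.
- The arm moves only by the tool jog_arm, never from a script. Its argument "plan" is text: rows parted by semicolons, each of 7 numbers parted by spaces: the shift along the tool's x, y, z normalised to -1 to 1, where 1 is 0.025 m, then the turn, a rotation vector about the tool's x, y, z normalised to -1 to 1, where 1 is 8 degrees, then the closure, from -1 (fully open) to 1 (shut). A call has exactly 10 rows; each row shifts and turns the commanded pose from where the row before left it, along the tool's axes as they then stand; what a row does not reach is not made up. A row lasts 1/10 s, in which the tool goes at most 50 mm and 8.59 degrees, less where a joint would pass 70% of its speed; a pose out of reach is approached as far as the arm can. A call with a number of a shift or a turn outside -1 to 1 is refused whole. A call with a gripper value outside its range is refused whole. The fingers move at their own pace and stop on an object; the grip force is fixed at half the most. Time passes only in rows, so rows that do not move let the fingers close, or fill a call up. It gives the time, the measured TCP pose, the force, the opening and the grip force at its end, in the units of the state.
- r.sense(): the state, without advancing time (a new reading comes with each control period).
- r.capture(name): name is "side" or "top" or "wrist"; returns (picture, depth): 420x560x3 uint8, red, green, blue; 420x560 float32, m along the optical axis (not along the pixel's ray), 0 where there is no reading.
- r.get_calibration(name): a dict with "mtx" (3x3 intrinsics, pixels), "extrinsics" (4x4, takes a point from camera to world coordinates). Camera axes: x right, y up, looking along -z (the intrinsics and any distortion apply to the point x, -y, -z); pixel columns grow to the right and rows downward; lengths in m; the calibration is good to about 2 mm. A picture is of the moment at which its call begins: read the wrist's pose just before it. get_calibration takes no time and is no camera call; for the wrist camera it gives the pose at the moment of the call.
- r.finish_job(): hands the job in; it is judged then, once.
The state is a dict: "time_s": time; "joints": joint angles; "joint_velocities": joint speeds; "effort": joint torques, N m; "tcp_pos": TCP position; "ee_rot": TCP orientation; "wrist_force": force on the tool from outside, world axes, zero at the start; "moment": the same for the moment, N m; "gripper_width": opening from 0.0 (shut) to 1.0 (fully open); "gripper_force": force on a finger pad.
Only numpy, scipy, OpenCV 4.12 (cv2) and the standard library are available. Lean on these libraries where they do the work, as an engineer would, in place of code of your own. Each camera call takes 0.05 s, during which the arm holds its last target. There are 200 camera calls.

## Task

Lay the perforated steel disc flat and centred on the round plate of the filter holder, then the smaller white ceramic disc flat and centred on top of it, letting go of each. Then turn the tee handle of the vacuum valve clockwise until its pointer is fully shut at the dot, and from there open it anticlockwise until the pointer stands on the long mark (120 degrees open), and let go. The handle fits loosely on its stem, so go by the pointer and not by the handle; do not knock over any glassware.

Things in the scene. Friction and masses are not known exactly. Their poses are not given: they have to be found in the camera images.
- screen_disc: perforated steel disc, 68 mm diameter, 10 mm thick, about 0.15 kg, lying flat in the tray; origin at the centre of its underside, z up
- frit_disc: plain white ceramic disc, 60 mm diameter, 14 mm thick, about 0.09 kg, lying flat in the tray; origin at the centre of its underside, z up. Either disc may be in either of the two places in the tray
- tray: fixed white tray, 220 mm (its x) by 260 mm (its y), floor 4 mm thick, walls 22 mm high; origin under its centre. The discs lie side by side along its y, centres 88 mm or more apart and 84 mm or more from the insides of the walls across its x: grip them across the diameter, fingers along the tray's x. A marker pen lies along its x at the -y end
- holder: fixed steel filter holder, a flat round plate of 100 mm diameter on a short stem, 50 mm high; origin under its centre
- holder_top (a point): centre of the top face of the holder's plate, 50 mm above the bench; z up
- valve: fixed vacuum valve, axis upright: brass body under a level round dial, 140 mm diameter, its top 58 mm above the bench; origin on the axis, on the bench. From above, the dot on the dial (shut) lies towards the valve's own -x; the long radial mark (wanted opening) is 120 degrees anticlockwise of it; short ticks at 30, 60, 90, 150 degrees
- stem (a joint): angle of the valve's stem and of its thin steel pointer with an arrow head (58 mm long from the axis, close above the dial): 0 = shut, pointer at the dot, against a firm stop; grows anticlockwise seen from above; the long mark is at 2.094 rad; upper stop at 3.0 rad. It stays where it is left (friction about 0.15 N m)
- handle_grip (a point): centre of the black tee handle, on the valve's axis, 106 mm above the bench: a bar 90 mm long (its y), 16 mm thick (its x), 24 mm high, its underside 28 mm above the pointer, on a 13 mm stem. Its own -x is the pointer's direction, give or take free play of 0.15 rad either way; it drags the pointer only once the play is taken up, so on reversing it turns 0.3 rad first
- amber_bottle: capped brown glass bottle, 66 mm diameter, 150 mm tall, standing on the bench; origin at the centre of its underside, z up
- beaker: open glass beaker, 72 mm rim, 95 mm tall, standing on the bench; origin at the centre of its underside, z up
- vial_near: small capped glass vial, 28 mm diameter, 55 mm tall, the one nearer the robot, standing on the bench; origin at the centre of its underside, z up
- vial_far: small capped glass vial, 28 mm diameter, 55 mm tall, the one farther from the robot, standing on the bench; origin at the centre of its underside, z up
Things that resemble listed ones, but are neither listed nor needed, are in the scene too. What is shaped like the valve but pink or turquoise is not meant.

How it is judged (in metres and radians):
On the way, in this order (a step that is already met when the one before it is completed fails the run):
1. the perforated disc lies flat and centred on the holder's plate, released (horizontal distance between screen_disc and holder_top below 0.006 m and z of screen_disc in the frame of holder_top between -0.003 and 0.003 m and angle between screen_disc's own z axis and vertical below 0.06 rad and linear speed of screen_disc below 0.02 m/s and contact force between the fingers and screen_disc below 0.2 N), for 0.2 s.
2. the ceramic disc lies flat and centred on the perforated disc, released (all of step 1 and horizontal distance between frit_disc and holder_top below 0.006 m and z of frit_disc in the frame of holder_top between 0.007 and 0.013 m and angle between frit_disc's own z axis and vertical below 0.06 rad and linear speed of frit_disc below 0.02 m/s and contact force between the fingers and frit_disc below 0.2 N), for 0.2 s.
3. the valve is turned fully shut (stem under 0.06 rad) (value of joint stem below 0.06 rad), for 0.1 s.
At the end, for the whole second after the job is handed in: Both discs lie flat and at rest on the holder, the perforated one below, each within 6 mm of the plate's centre; the valve's pointer stands within 0.1 rad (about 6 degrees) of the long mark at 2.094 rad and is at rest; everything is released (all of step 2 and value of joint stem between 1.994 and 2.194 rad and velocity of joint stem between -0.05 and 0.05 rad/s); the robot touches nothing.
It fails at once if a bottle, beaker or vial is knocked over (tilted more than 0.6 rad) (angle between any of amber_bottle, beaker, vial_near, vial_far's own z axis and vertical above 0.6 rad).
It also fails if it takes over 72 s, if anything falls off the work surface, if the arm or the gripper's body presses on something with over 40 N, if the wrist force passes 120 N, or if a joint passes its speed limit or range.

## Working session

There is one attempt and no reset: what is moved stays moved. The work goes in short steps, Python scripts to look and compute and a tool call to move; the robot and the scene stay as the last step left them, time stands still between calls to the robot, and variables do not carry over. Pictures are saved under pics/ and viewed, at most 10 in all, crops included, and the job is handed in when it is done.

Besides the shell and the picture viewer there is one more tool, called after ">>>" as name(argument=value, ...) on one line, values as JSON. jog_arm: Moves the arm, as the interface text tells. Scaled input: -1 to 1 covers 0.025 m each way for a shift and 8 degrees each way for a turn. Its arguments: {"type":"object","properties":{"plan":{"type":"string"}},"required":["plan"]}

```bash
mkdir -p pics; ls
cat > h.py <<'E'
import numpy as np, cv2
from station import r
def cap(n):
    c=r.get_calibration(n); p,d=r.capture(n); return p,d,np.array(c["mtx"]),np.array(c["extrinsics"])
def world(d,K,E):
    v,u=np.mgrid[:d.shape[0],:d.shape[1]]
    P=np.stack([(u-K[0,2])/K[0,0]*d,-(v-K[1,2])/K[1,1]*d,-d],-1)
    W=P@E[:3,:3].T+E[:3,3]; W[d==0]=np.nan; return W
def ray(u,v,z,K,E):
    k=np.array([(u-K[0,2])/K[0,0],-(v-K[1,2])/K[1,1],-1.]); w=E[:3,:3]@k
    return E[:3,3]+w*(z-E[2,3])/w[2]
E
python3 - <<'E'
from h import *
s=r.sense();print(s)
for n in("top","side"):
    p,d,K,E=cap(n); cv2.imwrite(f"pics/{n}0.png",p[...,::-1]); np.savez(f"{n}0.npz",p=p,d=d,K=K,E=E); print(n,K.round(1).tolist(),E.round(3).tolist(),[k for k in r.get_calibration(n)])
E
```

```text
pics
{'time_s': 0.0, 'joints': array([-5.03276343e+01,  2.20907230e+01,  3.79201839e-01, -2.99386527e-02,
       -6.84134361e+01, -1.48196246e+01]), 'joint_velocities': array([-0.00694062, -0.0762283 , -0.07377113,  0.0287419 , -0.04880991,
       -0.02981798]), 'effort': array([-1.62549539e-03, -3.90665352e+01,  1.87401026e+01,  4.21983764e+00,
        1.09158049e-02, -1.80742099e-04]), 'tcp_pos': array([ 0.26246553, -0.566533  ,  0.22145363]), 'ee_rot': array([[-9.07471943e-01, -4.20111456e-01, -1.01827330e-03],
       [-4.20112680e-01,  9.07469768e-01,  1.98881372e-03],
       [ 8.85288069e-05,  2.23258217e-03, -9.99997504e-01]]), 'wrist_force': array([-0.14501007,  0.18496061,  0.18340733]), 'moment': array([-0.01858348, -0.03430306, -0.01378359]), 'gripper_force': 0.0, 'gripper_width': 0.9981228829384106}
top [[457.7, 0.0, 276.7], [0.0, 457.7, 202.9], [0.0, 0.0, 1.0]] [[0.005, 0.988, -0.155, 0.357], [-1.0, 0.004, -0.007, 0.148], [-0.006, 0.155, 0.988, 1.373], [0.0, 0.0, 0.0, 1.0]] ['mtx', 'extrinsics']
side [[541.8, 0.0, 287.2], [0.0, 541.8, 205.0], [0.0, 0.0, 1.0]] [[-0.728, -0.464, 0.504, 1.266], [0.685, -0.491, 0.538, 0.915], [-0.002, 0.737, 0.676, 1.028], [0.0, 0.0, 0.0, 1.0]] ['mtx', 'extrinsics']
```

View pics/top0.png

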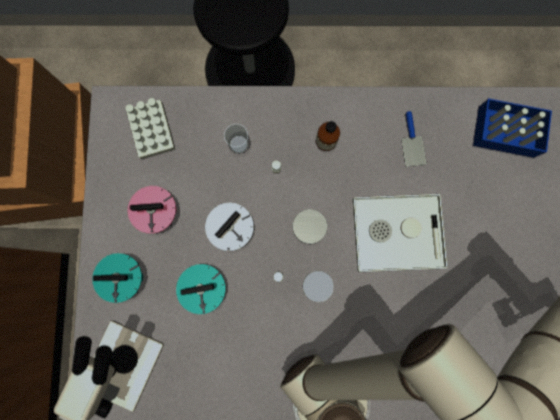

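View pics/side0.png

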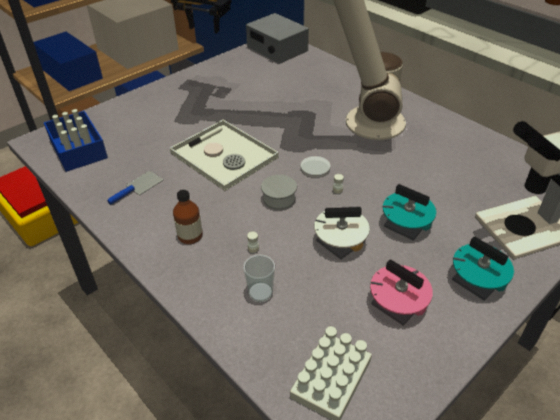

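The top view shows the white valve at (229,226) and the tray at (400,233), with the perforated disc at (380,231), the ceramic disc at (411,228) and the pen at (436,236). The holder looks to be at (310,226). The one at (318,287) looks like a flat dish. The side view agrees: the raised plate is at (279,190) and the flat dish at (315,166). Next I'll measure them.

Run:
```python
from h import *
for n in("top","side"):
    z=np.load(n+"0.npz");p,d,K,E=z["p"],z["d"],z["K"],z["E"];W=world(d,K,E)
    pts={"top":dict(screen=(380,231),frit=(411,228),holder=(310,226),dish=(318,287),valve=(215,240),bottle=(329,128),vialn=(278,277),vialf=(276,165),beaker=(237,133)),
     "side":dict(screen=(234,161),frit=(214,149),holder=(279,187),dish=(315,165),valve=(330,238),bottle=(185,196),vialn=(339,178),vialf=(253,237),beaker=(259,265))}[n]
    for k,(u,v) in pts.items(): print(n,k,np.nanmedian(W[v-2:v+3,u-2:u+3].reshape(-1,3),0).round(3))
    # blobs by height
    if n=="top":
        for k,lo,hi,(u,v),R in(("holder",.043,.057,(310,226),25),("valve",.05,.066,(229,226),32),("frit",.012,.03,(411,228),15),("screen",.009,.03,(380,231),15)):
            m=(W[...,2]>lo)&(W[...,2]<hi); yy,xx=np.mgrid[:420,:560]; m&=np.hypot(xx-u,yy-v)<R
            q=W[m]; (c,rad)=cv2.minEnclosingCircle(q[:,:2].astype(np.float32)); print(k,m.sum(),q.mean(0).round(4),np.median(q[:,2]).round(4),np.round(c,4),round(rad,4))
        hsv=cv2.cvtColor(p,cv2.COLOR_RGB2HSV); m=(hsv[...,2]>150)&(hsv[...,1]<60); m=m.astype(np.uint8)
        m[:, :350]=0; m[:,450:]=0; m[:185]=0; m[285:]=0
        c=max(cv2.findContours(m,0,2)[0],key=cv2.contourArea); rc=cv2.minAreaRect(c); print("tray",rc,[ray(u,v,.022,K,E).round(3).tolist() for u,v in cv2.boxPoints(rc)])
```

```text
top screen [ 0.488 -0.15   0.014]
top frit [ 0.497 -0.242  0.017]
top holder [0.498 0.06  0.049]
top dish [0.323 0.035 0.015]
top valve [0.455 0.333 0.058]
top bottle [0.761 0.012 0.149]
top vialn [0.351 0.152 0.055]
top vialf [0.678 0.159 0.055]
top beaker [0.785 0.279 0.023]
holder 914 [0.4991 0.0614 0.0495] 0.0495 [0.4996 0.0616] 0.0502
valve 1551 [0.4957 0.2946 0.0576] 0.0575 [0.4973 0.2953] 0.0704
frit 310 [ 0.4992 -0.2408  0.0178] 0.0176 [ 0.4998 -0.2412] 0.0305
screen 415 [ 0.4898 -0.151   0.0141] 0.014 [ 0.4869 -0.1531] 0.0442
tray ((398.46881103515625, 232.75128173828125), (74.14399719238281, 86.5499038696289), 87.61405944824219) [[0.587, -0.073, 0.022], [0.599, -0.332, 0.022], [0.38, -0.33, 0.022], [0.368, -0.078, 0.022]]
side screen [ 0.492 -0.148  0.015]
side frit [ 0.503 -0.232  0.02 ]
side holder [0.503 0.068 0.051]
side dish [0.327 0.037 0.016]
side valve [0.55  0.305 0.06 ]
side bottle [0.77 0.02 0.15]
side vialn [0.357 0.158 0.054]
side vialf [0.682 0.168 0.054]
side beaker [0.736 0.253 0.062]
```

>>> jog_arm(plan="0 0 0 0 0 -0.94 -1;0 0 0 0 0 -0.94 -1;0 0 0 0 0 -0.94 -1;0 0 0 0 0 -0.94 -1;0 0 0 0 0 -0.94 -1;0 0 0 0 0 -0.94 -1;0 0 0 0 0 -0.94 -1;0 0 0 0 0 -0.94 -1;0 0 0 0 0 -0.94 -1;0 0 0 0 0 0 -1")

```text
time_s: 1.1
tcp_pos: [0.2626, -0.5668, 0.222]
ee_rot: [[0.044, -0.999, -0.001], [-0.999, -0.044, 0.001], [-0.001, 0.001, -1.0]]
wrist_force: [-0.1, -0.2, -0.4]
gripper_width: 1.002
gripper_force: 0.0
```

>>> jog_arm(plan="-0.91 -0.615 0 0 0 0 -1;-0.91 -0.615 0 0 0 0 -1;-0.91 -0.615 0 0 0 0 -1;-0.91 -0.615 0 0 0 0 -1;-0.91 -0.615 0 0 0 0 -1;-0.91 -0.615 0 0 0 0 -1;-0.91 -0.615 0 0 0 0 -1;-0.91 -0.615 0 0 0 0 -1;-0.91 -0.615 0 0 0 0 -1;-0.91 -0.615 0 0 0 0 -1")

```text
time_s: 2.1
tcp_pos: [0.4065, -0.3319, 0.2224]
ee_rot: [[0.041, -0.999, -0.0], [-0.999, -0.041, 0.0], [-0.0, 0.0, -1.0]]
wrist_force: [0.2, 0.2, -0.1]
gripper_width: 0.996
gripper_force: 0.0
```

>>> jog_arm(plan="-0.91 -0.615 0 0 0 0 -1;-0.91 -0.615 0 0 0 0 -1;-0.91 -0.615 0 0 0 0 -1;-0.91 -0.615 0 0 0 0 -1;-0.91 -0.615 0 0 0 0 -1;-0.91 -0.615 0 0 0 0 -1;0 0 0 0 0 0 -1;0 0 0 0 0 0 -1;0 0 0 0 0 0 -1;0 0 0 0 0 0 -1")

```text
time_s: 3.1
tcp_pos: [0.4919, -0.1932, 0.2225]
ee_rot: [[0.042, -0.999, -0.0], [-0.999, -0.042, 0.0], [-0.0, 0.0, -1.0]]
wrist_force: [-0.1, -0.3, 0.2]
gripper_width: 1.001
gripper_force: 0.0
```

Run:
```python
from h import *
s=r.sense();p,d,K,E=cap("wrist"); cv2.imwrite("pics/w1.png",p[...,::-1]); np.savez("w1.npz",p=p,d=d,K=K,E=E)
print(s["tcp_pos"].round(4),s["joints"].round(1),K.round(1).tolist(),E.round(3).tolist())
W=world(d,K,E);
for k,lo,hi,c in(("frit",.016,.021,(.5,-.241)),("screen",.012,.0165,(.49,-.151))):
    m=(W[...,2]>lo)&(W[...,2]<hi)&(np.hypot(W[...,0]-c[0],W[...,1]-c[1])<.048)
    print(k,m.sum()); 
    if m.sum(): q=W[m];c,rad=cv2.minEnclosingCircle(q[:,:2].astype(np.float32));print(q.mean(0).round(4),np.round(c,4),round(rad,4))
```

```text
[ 0.4919 -0.1932  0.2225] [ -3.8  12.6 -13.   -0.  -64.3   6.3] [[304.8, 0.0, 278.3], [0.0, 304.8, 213.1], [0.0, 0.0, 1.0]] [[-0.999, 0.041, 0.01, 0.495], [-0.042, -0.967, -0.251, -0.261], [-0.0, -0.252, 0.968, 0.383], [0.0, 0.0, 0.0, 1.0]]
frit 1723
[ 0.4986 -0.2408  0.017 ] [ 0.4988 -0.2405] 0.0297
screen 1916
[ 0.4895 -0.1506  0.0131] [ 0.4893 -0.1499] 0.0342
```

View pics/w1.png

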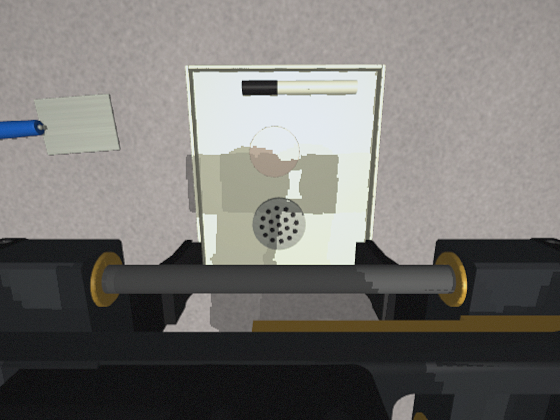

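The wrist view shows the perforated disc at (279,222), the ceramic disc at (275,151) and the pen at (300,87). The measured radii (34 and 30 mm) and heights match the given sizes.

>>> jog_arm(plan="-0.22 0 0.88 0 0 0 -1;-0.22 0 0.88 0 0 0 -1;-0.22 0 0.88 0 0 0 -1;-0.22 0 0.88 0 0 0 -1;-0.22 0.03 0.88 0 0 0 -1;-0.22 0 0.88 0 0 0 -1;-0.22 0 0.88 0 0 0 -1;-0.18 0 0.74 0 0 0 -1;0 0 0 0 0 0 -1;0 0 0 0 0 0 -1")

```text
time_s: 4.15
tcp_pos: [0.49, -0.1501, 0.0504]
ee_rot: [[0.044, -0.999, 0.0], [-0.999, -0.044, -0.0], [0.0, -0.0, -1.0]]
wrist_force: [0.0, 0.3, 2.0]
gripper_width: 1.001
gripper_force: 0.0
```

>>> jog_arm(plan="0 0.03 0.5 0 0 0 -1;0 0 0.5 0 0 0 -1;0 0 0.4 0 0 0 -1;0 0 0.33 0 0 0 -1;0 0 0 0 0 0 -1;0 0 0 0 0 0 1;0 0 0 0 0 0 1;0 0 0 0 0 0 1;0 0 0 0 0 0 1;0 0 0 0 0 0 1")

```text
time_s: 5.15
tcp_pos: [0.4893, -0.1496, 0.0072]
ee_rot: [[0.044, -0.999, 0.001], [-0.999, -0.044, -0.0], [0.0, -0.001, -1.0]]
wrist_force: [-1.3, 1.6, 2.7]
gripper_width: 0.764
gripper_force: 30.0
```

>>> jog_arm(plan="0 0 -0.3 0 0 0 1;0 0 -0.6 0 0 0 1;0 0 -0.8 0 0 0 1;0 0 -0.8 0 0 0 1;-0.3 0 -0.8 0 0 0 1;-0.6 -0.1 -0.7 0 0 0 1;-0.8 -0.1 -0.5 0 0 0 1;-0.9 -0.1 -0.3 0 0 0 1;-0.9 -0.1 0 0 0 0 1;-0.9 -0.1 0 0 0 0 1")

```text
time_s: 6.15
tcp_pos: [0.4963, -0.0383, 0.1274]
ee_rot: [[0.044, -0.999, 0.0], [-0.999, -0.044, 0.0], [-0.0, -0.0, -1.0]]
wrist_force: [0.5, -0.3, -1.6]
gripper_width: 0.768
gripper_force: 30.0
```

>>> jog_arm(plan="-0.9 -0.1 0 0 0 0 1;-0.9 -0.1 0 0 0 0 1;-0.9 -0.1 0 0 0 0 1;-0.8 -0.05 0 0 0 0 1;-0.4 0 0 0 0 0 1;-0.16 0 0 0 0 0 1;0 0 0 0 0 0 1;0 0 0 0 0 0 1;0 0 0 0 0 0 1;0 0 0 0 0 0 1")

```text
time_s: 7.15
tcp_pos: [0.5008, 0.062, 0.1268]
ee_rot: [[0.043, -0.999, -0.0], [-0.999, -0.043, -0.0], [0.0, 0.0, -1.0]]
wrist_force: [-1.3, 0.1, -1.1]
gripper_width: 0.768
gripper_force: 30.0
```

Run:
```python
from h import *
s=r.sense();print(s["tcp_pos"].round(4),s["ee_rot"].round(3).tolist(),s["gripper_width"])
for n in("top","wrist"):
    p,d,K,E=cap(n);W=world(d,K,E)
    cv2.imwrite(f"pics/{n}2.png",p[...,::-1])
    for lo,hi in((.045,.055),(.11,.16)):
        m=(W[...,2]>lo)&(W[...,2]<hi)&(np.hypot(W[...,0]-.4987,W[...,1]-.062)<.06); print(n,lo,m.sum())
        if m.sum()>50: q=W[m];c,rad=cv2.minEnclosingCircle(q[:,:2].astype(np.float32));print(q.mean(0).round(4),np.round(c,4),round(rad,4))
```

```text
[0.5008 0.062  0.1268] [[0.043, -0.999, -0.0], [-0.999, -0.043, -0.0], [0.0, 0.0, -1.0]] 0.7684103571018679
top 0.045 11
top 0.11 24
wrist 0.045 4528
[0.4974 0.0373 0.0488] [0.4979 0.0625] 0.05
wrist 0.11 9376
[0.5009 0.0542 0.1337] [0.5009 0.0514] 0.0447
```

View pics/wrist2.png

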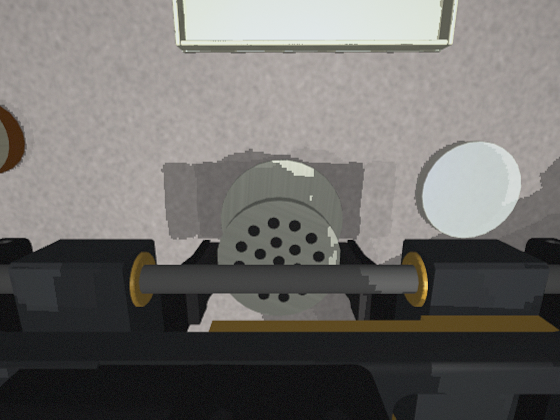

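The wrist view shows the gripped disc at (280,255), level. The plate beneath it has its far edge at (282,160), and the circle fit gives the plate centre as (0.498,0.0625) with a 50 mm radius. I'll lower it now.

>>> jog_arm(plan="-0.03 0.1 0.4 0 0 0 1;0 0 0.6 0 0 0 1;0 0 0.6 0 0 0 1;0 0 0.5 0 0 0 1;0 0 0.3 0 0 0 1;0 0 0.2 0 0 0 1;0 0 0.15 0 0 0 1;0 0 0.1 0 0 0 1;0 0 0.05 0 0 0 1;0 0 0 0 0 0 1")

```text
time_s: 8.25
tcp_pos: [0.4984, 0.0632, 0.0544]
ee_rot: [[0.044, -0.999, 0.0], [-0.999, -0.044, 0.0], [-0.0, -0.0, -1.0]]
wrist_force: [-0.7, -0.3, -1.6]
gripper_width: 0.765
gripper_force: 30.0
```

Next I lower about 1 mm more, release, and pull straight up.

>>> jog_arm(plan="0.02 0 0.04 0 0 0 1;0 0 0 0 0 0 1;0 0 0 0 0 0 1;0 0 0 0 0 0 -1;0 0 0 0 0 0 -1;0 0 0 0 0 0 -1;0 0 0 0 0 0 -1;0 0 0 0 0 0 -1;0 0 -0.2 0 0 0 -1;0 0 -0.4 0 0 0 -1")

```text
time_s: 9.25
tcp_pos: [0.4978, 0.0625, 0.0682]
ee_rot: [[0.044, -0.999, -0.002], [-0.999, -0.044, -0.001], [0.001, 0.002, -1.0]]
wrist_force: [-0.6, -0.8, -0.2]
gripper_width: 1.0
gripper_force: 0.0
```

>>> jog_arm(plan="0 0 -0.7 0 0 0 -1;0 0 -0.9 0 0 0 -1;0.3 0 -0.9 0 0 0 -1;0.7 0.05 0 0 0 0 -1;0.9 0.05 0 0 0 0 -1;0.9 0.05 0 0 0 0 -1;0.9 0.05 0 0 0 0 -1;0.9 0.05 0 0 0 0 -1;0.9 0.05 0 0 0 0 -1;0.9 0.05 0 0 0 0 -1")

```text
time_s: 10.25
tcp_pos: [0.4968, -0.0984, 0.1319]
ee_rot: [[0.044, -0.999, 0.001], [-0.999, -0.044, 0.0], [0.0, -0.001, -1.0]]
wrist_force: [0.3, -0.1, 0.4]
gripper_width: 1.002
gripper_force: 0.0
```

>>> jog_arm(plan="0.9 0.05 0 0 0 0 -1;0.9 0.05 0 0 0 0 -1;0.9 0.05 0 0 0 0 -1;0.9 0.05 0 0 0 0 -1;0.9 0 0 0 0 0 -1;0.9 0 0 0 0 0 -1;0.31 0 0 0 0 0 -1;0 0 0 0 0 0 -1;0 0 0 0 0 0 -1;0 0 0 0 0 0 -1")

```text
time_s: 11.25
tcp_pos: [0.498, -0.2396, 0.131]
ee_rot: [[0.045, -0.999, 0.0], [-0.999, -0.045, 0.0], [-0.0, -0.0, -1.0]]
wrist_force: [0.0, 0.4, 0.3]
gripper_width: 0.998
gripper_force: 0.0
```

Run:
```python
from h import *
s=r.sense();print(s["tcp_pos"].round(4),s["ee_rot"].round(3).tolist())
p,d,K,E=cap("top");W=world(d,K,E);cv2.imwrite("pics/top3.png",p[...,::-1]);np.savez("top3.npz",p=p,d=d,K=K,E=E)
for lo,hi in((.045,.0545),(.056,.07),(.045,.07)):
    m=(W[...,2]>lo)&(W[...,2]<hi)&(np.hypot(W[...,0]-.4987,W[...,1]-.062)<.07); q=W[m];c,rad=cv2.minEnclosingCircle(q[:,:2].astype(np.float32));print(lo,m.sum(),q.mean(0).round(4),np.round(c,4),round(rad,4))
```

```text
[ 0.498  -0.2396  0.131 ] [[0.045, -0.999, 0.0], [-0.999, -0.045, 0.0], [-0.0, -0.0, -1.0]]
0.045 461 [0.4979 0.0624 0.0496] [0.4993 0.0615] 0.0499
0.056 385 [0.4992 0.0607 0.0599] [0.4996 0.066 ] 0.0386
0.045 901 [0.4986 0.0617 0.0544] [0.4993 0.0615] 0.0499
```

Step 1 looks good: the disc is within about 1 mm of the plate centre. I'll go down to the ceramic disc.

>>> jog_arm(plan="0.04 -0.03 0.4 0 0 0 -1;0 0 0.8 0 0 0 -1;0 0 0.9 0 0 0 -1;0 0 0.9 0 0 0 -1;0 0 0.8 0 0 0 -1;0 0 0.5 0 0 0 -1;0 0 0.3 0 0 0 -1;0 0 0.2 0 0 0 -1;0 0 0.1 0 0 0 -1;0 0 0 0 0 0 -1")

```text
time_s: 12.3
tcp_pos: [0.4991, -0.2414, 0.0086]
ee_rot: [[0.044, -0.999, 0.001], [-0.999, -0.044, -0.0], [0.0, -0.001, -1.0]]
wrist_force: [0.1, 0.3, -0.3]
gripper_width: 0.998
gripper_force: 0.0
```

>>> jog_arm(plan="0 0 0 0 0 0 -1;0 0 0 0 0 0 1;0 0 0 0 0 0 1;0 0 0 0 0 0 1;0 0 0 0 0 0 1;0 0 0 0 0 0 1;0 0 0 0 0 0 1;0 0 0 0 0 0 1;0 0 0 0 0 0 1;0 0 0 0 0 0 1")

```text
time_s: 13.3
tcp_pos: [0.4988, -0.2413, 0.0084]
ee_rot: [[0.044, -0.999, 0.0], [-0.999, -0.044, -0.0], [0.0, -0.0, -1.0]]
wrist_force: [0.3, -0.3, 1.9]
gripper_width: 0.68
gripper_force: 30.0
```

>>> jog_arm(plan="0 0 -0.3 0 0 0 1;0 0 -0.6 0 0 0 1;0 0 -0.8 0 0 0 1;0 0 -0.8 0 0 0 1;-0.3 0 -0.8 0 0 0 1;-0.6 0 -0.7 0 0 0 1;-0.8 -0.05 -0.5 0 0 0 1;-0.9 -0.05 -0.3 0 0 0 1;-0.9 -0.05 0 0 0 0 1;-0.9 -0.05 0 0 0 0 1")

```text
time_s: 14.3
tcp_pos: [0.4988, -0.1303, 0.129]
ee_rot: [[0.044, -0.999, 0.001], [-0.999, -0.044, 0.0], [-0.0, -0.001, -1.0]]
wrist_force: [0.3, -0.4, -1.6]
gripper_width: 0.674
gripper_force: 30.0
```

>>> jog_arm(plan="-0.9 -0.05 0 0 0 0 1;-0.9 -0.05 0 0 0 0 1;-0.9 -0.05 0 0 0 0 1;-0.9 -0.05 0 0 0 0 1;-0.9 -0.05 0 0 0 0 1;-0.9 -0.05 0 0 0 0 1;-0.9 -0.05 0 0 0 0 1;-0.8 0 0 0 0 0 1;-0.4 0 0 0 0 0 1;-0.2 0 0 0 0 0 1")

```text
time_s: 15.3
tcp_pos: [0.499, 0.0621, 0.1285]
ee_rot: [[0.045, -0.999, 0.0], [-0.999, -0.045, 0.0], [-0.0, -0.0, -1.0]]
wrist_force: [-0.2, 0.2, -0.8]
gripper_width: 0.68
gripper_force: 30.0
```

>>> jog_arm(plan="0 0 0 0 0 0 1;0 0 0 0 0 0 1;0 0 0.3 0 0 0 1;0 0 0.5 0 0 0 1;0 0 0.5 0 0 0 1;0 0 0.4 0 0 0 1;0 0 0.3 0 0 0 1;0 0 0.2 0 0 0 1;0 0 0 0 0 0 1;0 0 0 0 0 0 1")

```text
time_s: 16.3
tcp_pos: [0.4994, 0.0615, 0.0735]
ee_rot: [[0.044, -0.999, 0.0], [-0.999, -0.044, 0.0], [-0.0, -0.0, -1.0]]
wrist_force: [0.3, 0.1, -0.7]
gripper_width: 0.68
gripper_force: 30.0
```

>>> jog_arm(plan="0 0.03 0.1 0 0 0 1;0 0 0.1 0 0 0 1;0 0 0.1 0 0 0 1;0 0 0.05 0 0 0 1;0 0 0 0 0 0 1;0 0 0 0 0 0 1;0 0 0 0 0 0 -1;0 0 0 0 0 0 -1;0 0 0 0 0 0 -1;0 0 0 0 0 0 -1")

```text
time_s: 17.3
tcp_pos: [0.4985, 0.0615, 0.0646]
ee_rot: [[0.044, -0.999, 0.0], [-0.999, -0.044, 0.0], [-0.0, -0.0, -1.0]]
wrist_force: [-0.2, 0.1, -0.1]
gripper_width: 0.945
gripper_force: 0.0
```

>>> jog_arm(plan="0 0 0 0 0 0 -1;0 0 0 0 0 0 -1;0 0 -0.3 0 0 0 -1;0 0 -0.6 0 0 0 -1;0 0 -0.9 0 0 0 -1;0 0 -0.9 0 0 0 -1;0 0 -0.9 0 0 0 -1;0 0 -0.9 0 0 0 -1;0 0 -0.6 0 0 0 -1;0 0 0 0 0 0 -1")

```text
time_s: 18.3
tcp_pos: [0.4998, 0.0619, 0.1949]
ee_rot: [[0.045, -0.999, 0.006], [-0.999, -0.045, 0.002], [-0.002, -0.006, -1.0]]
wrist_force: [-0.3, -0.2, 0.2]
gripper_width: 1.001
gripper_force: 0.0
```

Run:
```python
from h import *
s=r.sense();print(s["tcp_pos"].round(4),s["joints"].round(1))
p,d,K,E=cap("wrist");W=world(d,K,E);cv2.imwrite("pics/w4.png",p[...,::-1])
for lo,hi in((.045,.0535),(.0555,.064),(.07,.077)):
    m=(W[...,2]>lo)&(W[...,2]<hi)&(np.hypot(W[...,0]-.4987,W[...,1]-.062)<.07); q=W[m]
    if len(q): c,rad=cv2.minEnclosingCircle(q[:,:2].astype(np.float32));print(lo,m.sum(),q.mean(0).round(4),np.round(c,4),round(rad,4))
# valve from first top view
z=np.load("top3.npz");p,d,K,E=[z[k] for k in"pdKE"];W=world(d,K,E)
m=(W[...,2]>.09)&(W[...,2]<.13)&(np.hypot(W[...,0]-.497,W[...,1]-.295)<.07);q=W[m]
rc=cv2.minAreaRect(q[:,:2].astype(np.float32));print("handle",rc,q.mean(0),cv2.boxPoints(rc).round(3).tolist())
cr=p[160:290,165:295]
cv2.imwrite("pics/valve3.png",cv2.resize(cr[...,::-1],None,fx=4,fy=4,interpolation=cv2.INTER_CUBIC))
```

```text
[0.4998 0.0619 0.1949] [ 25.6  11.4 -18.9   0.  -59.3 -23. ]
0.045 3568 [0.4982 0.0588 0.0489] [0.4983 0.0629] 0.05
0.0555 564 [0.4988 0.047  0.059 ] [0.4981 0.0623] 0.0341
0.07 2938 [0.4981 0.0612 0.0728] [0.4981 0.062 ] 0.03
handle ((0.4966870844364166, 0.2947285771369934), (0.016551334410905838, 0.0897999107837677), 49.24063491821289) [0.49564636 0.2940794  0.11542921] [[0.4569999873638153, 0.3179999887943268], [0.5249999761581421, 0.2590000033378601], [0.5360000133514404, 0.2720000147819519], [0.46799999475479126, 0.33000001311302185]]
```

View pics/valve3.png

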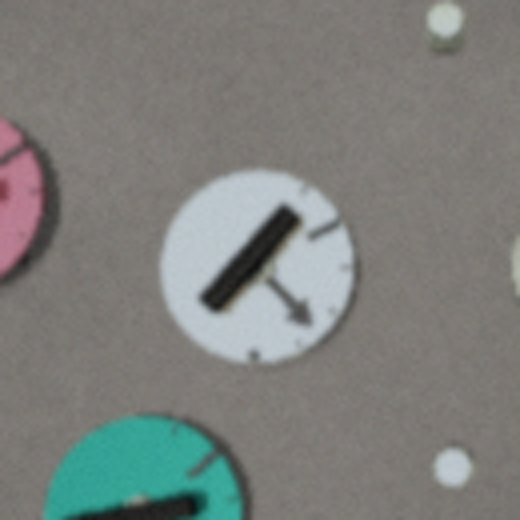

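Both discs lie within about 1 mm of the plate centre (step 2). In the valve crop the pointer tip is at (308,325), the dot at (254,355), the long mark at (340,222) and the handle bar runs (210,300)–(290,213). The pointer is about 43° open. I'll move over the valve and line up with the bar.

>>> jog_arm(plan="-0.6 -0.02 0 0 0 0 -1;-0.97 -0.03 0 0 0 0 -1;-0.97 -0.03 0 0 0 0 -1;-0.97 -0.03 0 0 0 0 -1;-0.97 -0.03 0 0 0 0 -1;-0.97 -0.03 0 0 0 0 -1;-0.97 -0.03 0 0 0 0 -1;-0.97 -0.03 0 0 0 0 -1;-0.97 -0.03 0 0 0 0 -1;-0.97 -0.03 0 0 0 0 -1")

```text
time_s: 19.35
tcp_pos: [0.4943, 0.2961, 0.1904]
ee_rot: [[0.045, -0.999, -0.002], [-0.999, -0.045, -0.002], [0.002, 0.002, -1.0]]
wrist_force: [-0.8, -0.6, 0.2]
gripper_width: 0.999
gripper_force: 0.0
```

>>> jog_arm(plan="0 0 0 0 0 -0.97 -1;0 0 0 0 0 -0.97 -1;0 0 0 0 0 -0.97 -1;0 0 0 0 0 -0.97 -1;0 0 0 0 0 -0.97 -1;0 0 0 0 0 -0.97 -1;0 0 0 0 0 0 -1;0 0 0 0 0 0 -1;0 0 0 0 0 0 -1;0 0 0 0 0 0 -1")

```text
time_s: 20.35
tcp_pos: [0.4952, 0.2948, 0.1918]
ee_rot: [[0.755, -0.656, -0.0], [-0.656, -0.755, -0.0], [-0.0, 0.0, -1.0]]
wrist_force: [-0.0, 0.1, -0.1]
gripper_width: 0.993
gripper_force: 0.0
```

```bash
cat > hd.py <<'E'
from h import *
s=r.sense();print(s["tcp_pos"].round(4),s["joints"].round(1))
R=s["ee_rot"]; print("tool y ang",np.degrees(np.arctan2(R[1,1],R[0,1])))
p,d,K,E=cap("wrist");W=world(d,K,E);cv2.imwrite("pics/w5.png",p[...,::-1])
m=(W[...,2]>.1)&(W[...,2]<.13)&(np.hypot(W[...,0]-.497,W[...,1]-.295)<.07);q=W[m];print(m.sum())
if m.sum()>20:
    rc=cv2.minAreaRect(q[:,:2].astype(np.float32));print("handle",rc,q.mean(0).round(4))
m=(W[...,2]>.05)&(W[...,2]<.063)&(np.hypot(W[...,0]-.497,W[...,1]-.295)<.08);q=W[m]
c,rad=cv2.minEnclosingCircle(q[:,:2].astype(np.float32));print("dial",m.sum(),np.round(c,4),round(rad,4))
p,d,K,E=cap("side");cv2.imwrite("pics/s5.png",cv2.resize(p[160:280,260:420,::-1],None,fx=4,fy=4,interpolation=2))
a=cv2.imread("pics/s5.png");b=cv2.imread("pics/w5.png");b=cv2.resize(b,(640,480))
cv2.imwrite("pics/c5.png",cv2.resize(np.hstack([a,b]),(800,300)))
E
python3 hd.py
```

```text
[0.4952 0.2948 0.1918] [ 46.9  18.7  -9.2  -0.  -62.1   2.2]
tool y ang -130.97054210411378
1933
handle ((0.4984634220600128, 0.29400402307510376), (0.015409481711685658, 0.08265604078769684), 49.36079406738281) [0.5002 0.2922 0.1164]
dial 12235 [0.4953 0.2963] 0.07
```

View pics/c5.png

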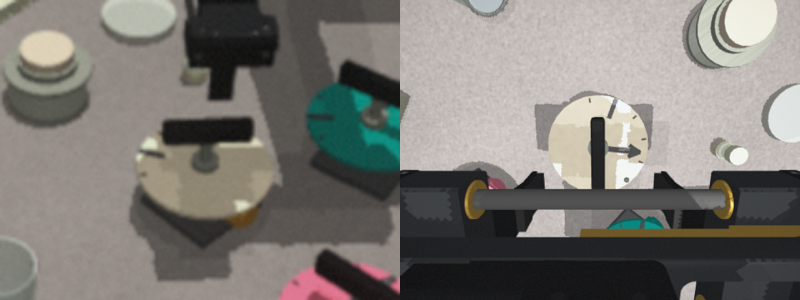

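The side and wrist views show the bar at (597,150) lined up between the fingers, with the pointer arrow at (635,150). The dial fit has the right 70 mm radius. I'll go down and grip.

>>> jog_arm(plan="-0.01 -0.04 0.3 0 0 0 -1;0 0 0.6 0 0 0 -1;0 0 0.8 0 0 0 -1;0 0 0.8 0 0 0 -1;0 0 0.7 0 0 0 -1;0 0 0.4 0 0 0 -1;0 0 0.25 0 0 0 -1;0 0 0.1 0 0 0 -1;0 0 0 0 0 0 -1;0 0 0 0 0 0 -1")

```text
time_s: 21.45
tcp_pos: [0.4962, 0.2961, 0.0941]
ee_rot: [[0.756, -0.655, 0.001], [-0.655, -0.756, 0.001], [0.0, -0.002, -1.0]]
wrist_force: [-0.8, -0.1, 0.1]
gripper_width: 1.002
gripper_force: 0.0
```

>>> jog_arm(plan="0 0 0 0 0 0 1;0 0 0 0 0 0 1;0 0 0 0 0 0 1;0 0 0 0 0 0 1;0 0 0 0 0 0 1;0 0 0 0 0 0 1;0 0 0 0 0 0 1;0 0 0 0 0 0 1;0 0 0 0 0 0 1;0 0 0 0 0 0 1")

```text
time_s: 22.45
tcp_pos: [0.496, 0.2958, 0.0933]
ee_rot: [[0.756, -0.655, 0.0], [-0.655, -0.756, 0.0], [0.0, -0.001, -1.0]]
wrist_force: [1.2, 2.0, -0.5]
gripper_width: 0.182
gripper_force: 30.0
```

Run:
```python
from h import *
s=r.sense();print(s["tcp_pos"].round(4),s["moment"],s["effort"].round(2))
a=cap("wrist")[0];b=cap("top")[0][160:290,165:295];
cv2.imwrite("pics/c6.png",np.hstack([cv2.resize(a,(480,360)),cv2.resize(b,(320,360),interpolation=2)])[...,::-1])
```

```text
[0.496  0.2958 0.0933] [ 0.00582186 -0.00868953  0.00742609] [-1.000e-02 -3.817e+01  1.451e+01  3.280e+00 -4.600e-01 -0.000e+00]
```

View pics/c6.png

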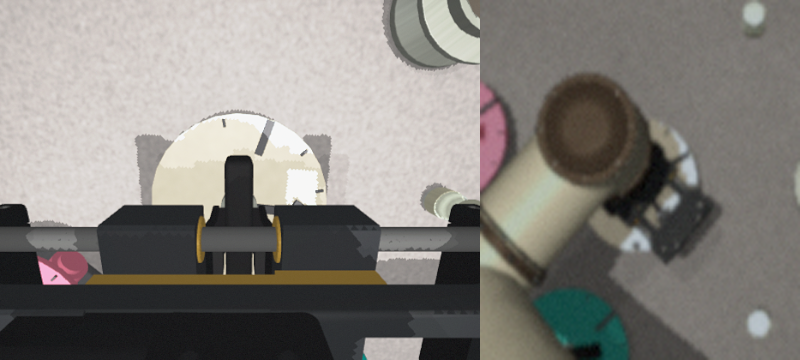

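Gripped at 16 mm, with the pointer hidden under the gripper. I'll turn clockwise and watch the moment for the stop.

>>> jog_arm(plan="0 0 0 0 0 0.3 1;0 0 0 0 0 0.5 1;0 0 0 0 0 0.6 1;0 0 0 0 0 0.7 1;0 0 0 0 0 0.7 1;0 0 0 0 0 0.7 1;0 0 0 0 0 0.7 1;0 0 0 0 0 0.7 1;0 0 0 0 0 0.7 1;0 0 0 0 0 0.7 1")

```text
time_s: 23.55
tcp_pos: [0.4959, 0.2958, 0.0933]
ee_rot: [[-0.026, -1.0, 0.0], [-1.0, 0.026, 0.0], [-0.0, -0.0, -1.0]]
wrist_force: [1.1, -0.2, -0.6]
gripper_width: 0.183
gripper_force: 30.0
```

Run:
```python
from h import *
s=r.sense();R=s["ee_rot"];print(s["tcp_pos"].round(4),s["moment"].round(3),s["wrist_force"].round(1),np.degrees(np.arctan2(R[1,1],R[0,1])),s["joints"].round(1))
```

```text
[0.4959 0.2958 0.0933] [0.098 0.041 0.148] [ 1.1 -0.2 -0.6] 178.50770470154598 [ 46.9  24.5 -16.1   0.  -49.4 -48.4]
```

>>> jog_arm(plan="0 0 0 0 0 0.2 1;0 0 0 0 0 0.2 1;0 0 0 0 0 0.2 1;0 0 0 0 0 0.2 1;0 0 0 0 0 0.15 1;0 0 0 0 0 0.1 1;0 0 0 0 0 0 1;0 0 0 0 0 0 1;0 0 0 0 0 0 1;0 0 0 0 0 0 1")

```text
time_s: 24.55
tcp_pos: [0.4958, 0.2958, 0.0933]
ee_rot: [[-0.169, -0.986, 0.0], [-0.986, 0.169, 0.0], [-0.0, -0.0, -1.0]]
wrist_force: [0.2, 1.3, -1.6]
gripper_width: 0.177
gripper_force: 30.0
```

```bash
cat > q.py <<'E'
from h import *
s=r.sense();R=s["ee_rot"];print(s["tcp_pos"].round(4),s["moment"].round(3),s["wrist_force"].round(1),np.degrees(np.arctan2(R[1,1],R[0,1]))%360,s["joints"].round(1))
E
python3 q.py
```

```text
[0.4958 0.2958 0.0933] [ 0.332 -0.066  0.07 ] [ 0.2  1.3 -1.6] 170.29502002105852 [ 46.9  24.5 -16.1  -0.  -49.4 -56.6]
```

Next I step on gently until the moment rises.

>>> jog_arm(plan="0 0 0 0 0 0.1 1;0 0 0 0 0 0 1;0 0 0 0 0 0.1 1;0 0 0 0 0 0 1;0 0 0 0 0 0.1 1;0 0 0 0 0 0 1;0 0 0 0 0 0.1 1;0 0 0 0 0 0 1;0 0 0 0 0 0 1;0 0 0 0 0 0 1")

```text
time_s: 25.55
tcp_pos: [0.4958, 0.2956, 0.0933]
ee_rot: [[-0.223, -0.975, -0.0], [-0.975, 0.223, -0.0], [0.0, 0.0, -1.0]]
wrist_force: [0.6, 1.0, -1.0]
gripper_width: 0.183
gripper_force: 30.0
```

```bash
python3 q.py
```

```text
[0.4958 0.2956 0.0933] [ 0.113 -0.064  0.631] [ 0.6  1.  -1. ] 167.0941049185585 [ 46.9  24.5 -16.1   0.  -49.4 -59.8]
```

The moment has risen to 0.63 N m, so it's firmly against the stop at 167° tool yaw. I'll open by about 136° (17° play plus 120°).

>>> jog_arm(plan="0 0 0 0 0 -0.4 1;0 0 0 0 0 -0.7 1;0 0 0 0 0 -0.8 1;0 0 0 0 0 -0.8 1;0 0 0 0 0 -0.8 1;0 0 0 0 0 -0.8 1;0 0 0 0 0 -0.8 1;0 0 0 0 0 -0.8 1;0 0 0 0 0 -0.8 1;0 0 0 0 0 -0.8 1")

```text
time_s: 26.55
tcp_pos: [0.4961, 0.2957, 0.0933]
ee_rot: [[0.733, -0.68, 0.0], [-0.68, -0.733, 0.001], [-0.001, -0.001, -1.0]]
wrist_force: [0.4, 1.1, -1.4]
gripper_width: 0.182
gripper_force: 30.0
```

>>> jog_arm(plan="0 0 0 0 0 -0.8 1;0 0 0 0 0 -0.8 1;0 0 0 0 0 -0.8 1;0 0 0 0 0 -0.8 1;0 0 0 0 0 -0.8 1;0 0 0 0 0 -0.8 1;0 0 0 0 0 -0.8 1;0 0 0 0 0 -0.8 1;0 0 0 0 0 -0.8 1;0 0 0 0 0 -0.8 1")

```text
time_s: 27.55
tcp_pos: [0.4961, 0.296, 0.0933]
ee_rot: [[0.933, 0.361, 0.0], [0.361, -0.933, 0.002], [0.001, -0.001, -1.0]]
wrist_force: [0.5, 0.8, -1.3]
gripper_width: 0.183
gripper_force: 30.0
```

>>> jog_arm(plan="0 0 0 0 0 -0.6 1;0 0 0 0 0 -0.4 1;0 0 0 0 0 -0.3 1;0 0 0 0 0 -0.2 1;0 0 0 0 0 0 1;0 0 0 0 0 0 1;0 0 0 0 0 0 1;0 0 0 0 0 0 1;0 0 0 0 0 0 1;0 0 0 0 0 0 1")

```text
time_s: 28.55
tcp_pos: [0.4961, 0.296, 0.0934]
ee_rot: [[0.838, 0.546, 0.001], [0.546, -0.838, 0.001], [0.001, -0.0, -1.0]]
wrist_force: [3.1, 3.7, -3.4]
gripper_width: 0.181
gripper_force: 30.0
```

```bash
python3 q.py
python3 - <<'E'
from h import *
a=cap("wrist")[0];b=cap("side")[0][160:280,260:420]
cv2.imwrite("pics/c7.png",np.hstack([cv2.resize(a,(400,300)),cv2.resize(b,(400,300),interpolation=2)])[...,::-1])
E
```

```text
[0.4961 0.296  0.0934] [ 0.668 -0.672 -0.112] [ 3.1  3.7 -3.4] 303.0842738859717 [ 46.9  24.5 -16.1   0.  -49.3  76.2]
```

View pics/c7.png

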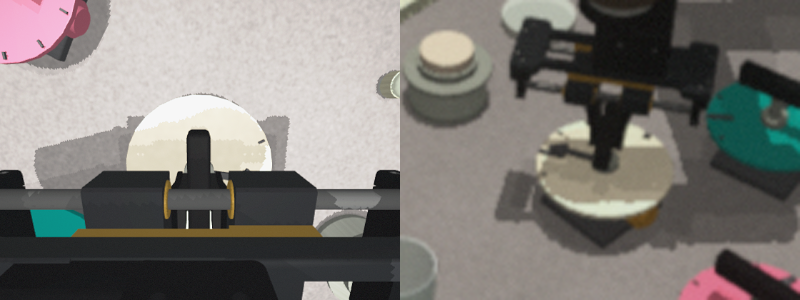

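In the side crop the arrow at (560,150) lies almost on the long mark at (548,148). I'll release, lift clear and measure.

>>> jog_arm(plan="0 0 0 0 0 0 -1;0 0 0 0 0 0 -1;0 0 0 0 0 0 -1;0 0 0 0 0 0 -1;0 0 0 0 0 0 -1;0 0 0 0 0 0 -1;0 0 -0.3 0 0 0 -1;0 0 -0.7 0 0 0 -1;0 0 -0.9 0 0 0 -1;0 0 -0.9 0 0 0 -1")

```text
time_s: 29.65
tcp_pos: [0.4958, 0.2956, 0.1645]
ee_rot: [[0.838, 0.546, -0.0], [0.546, -0.838, -0.0], [-0.0, 0.0, -1.0]]
wrist_force: [-0.6, -0.1, -0.6]
gripper_width: 0.971
gripper_force: 0.0
```

>>> jog_arm(plan="0 0 -0.9 0 0 0 -1;0 0 -0.9 0 0 0 -1;-0.5 0 -0.5 0 0 0 -1;-0.8 0 0 0 0 0 -1;-0.8 0 0 0 0 0 -1;-0.8 0 0 0 0 0 -1;-0.5 0 0 0 0 0 -1;0 0 0 0 0 0 -1;0 0 0 0 0 0 -1;0 0 0 0 0 0 -1")

```text
time_s: 30.65
tcp_pos: [0.4253, 0.2499, 0.2209]
ee_rot: [[0.838, 0.546, 0.001], [0.546, -0.838, 0.0], [0.001, 0.0, -1.0]]
wrist_force: [0.5, 0.2, 0.2]
gripper_width: 0.999
gripper_force: 0.0
```

```bash
python3 q.py
python3 - <<'E'
from h import *
p,d,K,E=cap("wrist");W=world(d,K,E)
m=(W[...,2]>.05)&(W[...,2]<.063)&(np.hypot(W[...,0]-.4957,W[...,1]-.2958)<.08)
c,rad=cv2.minEnclosingCircle(W[m][:,:2].astype(np.float32));print("dial",np.round(c,4),round(rad,4))
# rectify dial plane z=.060 by homography, 0.5 mm... top-down: right=-y, up=+x
S=3000.;o=np.array([.4957,.2958]);xy=[(-.08,-.08),(.08,-.08),(.08,.08),(-.08,.08)]
src=[];dst=[]
for dx,dy in xy:
    P=np.linalg.inv(E)@np.array([o[0]+dx,o[1]+dy,.060,1]);src.append([K[0,2]+K[0,0]*P[0]/-P[2],K[1,2]-K[1,1]*P[1]/-P[2]]);dst.append([250-dy*S,250-dx*S])
H=cv2.getPerspectiveTransform(np.float32(src),np.float32(dst));a=cv2.warpPerspective(p,H,(500,500))
b=cap("side");K,E=b[2],b[3];src=[]
for dx,dy in xy:
    P=np.linalg.inv(E)@np.array([o[0]-0.00+dx,o[1]+dy,.060,1]);src.append([K[0,2]+K[0,0]*P[0]/-P[2],K[1,2]-K[1,1]*P[1]/-P[2]])
H=cv2.getPerspectiveTransform(np.float32(src),np.float32(dst));bb=cv2.warpPerspective(b[0],H,(500,500))
cv2.imwrite("pics/c8.png",cv2.resize(np.hstack([a,bb]),(800,400))[...,::-1])
E
```

```text
[0.4253 0.2499 0.2209] [-0.165  0.07   0.009] [0.5 0.2 0.2] 303.09323814056825 [ 49.3   9.2 -17.7   0.  -63.1  73.7]
dial [0.4956 0.2958] 0.0699
```

View pics/c8.png

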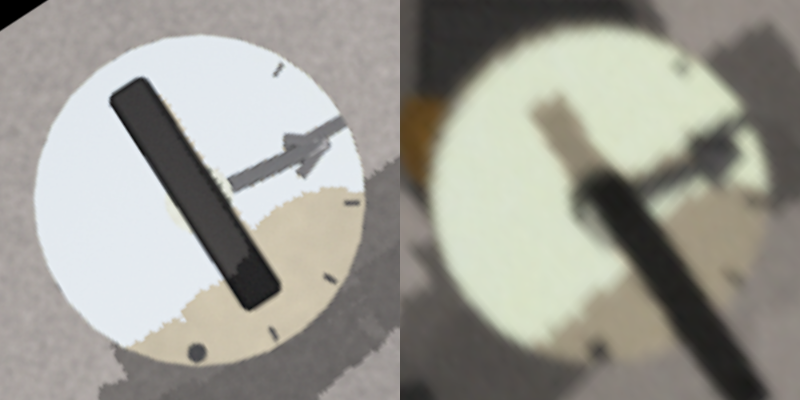

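The rectified view (dial centre (200,200)) has the dot at (197,352), the long mark at (345,121) and the arrow tip at (328,145). The pointer is at about 114.5°, so 5.5° short. I'll regrip and turn a little more.

>>> jog_arm(plan="0.6 0 0 0 0 0 -1;0.9 0 0 0 0 0 -1;0.9 0 0 0 0 0 -1;0.67 0 0 0 0 0 -1;0.3 0 0.3 0 0 0 -1;0 0 0.6 0 0 0 -1;0 0 0.9 0 0 0 -1;0 0 0.9 0 0 0 -1;0 0 0.9 0 0 0 -1;0 0 0.7 0 0 0 -1")

```text
time_s: 31.75
tcp_pos: [0.4943, 0.2945, 0.1111]
ee_rot: [[0.838, 0.546, -0.002], [0.546, -0.838, -0.002], [-0.003, 0.0, -1.0]]
wrist_force: [0.6, 1.0, 0.7]
gripper_width: 1.004
gripper_force: 0.0
```

>>> jog_arm(plan="0 0 0.5 0 0 0 -1;0 0 0.3 0 0 0 -1;0 0 0 0 0 0 -1;0 0 0 0 0 0 -1;0 0 0 0 0 0 1;0 0 0 0 0 0 1;0 0 0 0 0 0 1;0 0 0 0 0 0 1;0 0 0 0 0 0 1;0 0 0 0 0 0 1")

```text
time_s: 32.75
tcp_pos: [0.4952, 0.2953, 0.0934]
ee_rot: [[0.838, 0.546, 0.0], [0.546, -0.838, 0.0], [0.0, -0.0, -1.0]]
wrist_force: [-0.4, 0.7, 0.7]
gripper_width: 0.536
gripper_force: 0.0
```

>>> jog_arm(plan="0 0 0 0 0 0 1;0 0 0 0 0 0 1;0 0 0 0 0 -0.1 1;0 0 0 0 0 -0.15 1;0 0 0 0 0 -0.15 1;0 0 0 0 0 -0.15 1;0 0 0 0 0 -0.1 1;0 0 0 0 0 0 1;0 0 0 0 0 0 1;0 0 0 0 0 0 1")

```text
time_s: 33.75
tcp_pos: [0.4951, 0.2953, 0.0933]
ee_rot: [[0.785, 0.62, -0.0], [0.62, -0.785, 0.0], [-0.0, -0.0, -1.0]]
wrist_force: [0.5, -0.1, -0.1]
gripper_width: 0.18
gripper_force: 30.0
```

>>> jog_arm(plan="0 0 0 0 0 0 -1;0 0 0 0 0 0 -1;0 0 0 0 0 0 -1;0 0 0 0 0 0 -1;0 0 0 0 0 0 -1;0 0 0 0 0 0 -1;0 0 -0.3 0 0 0 -1;0 0 -0.7 0 0 0 -1;0 0 -0.9 0 0 0 -1;0 0 -0.9 0 0 0 -1")

```text
time_s: 34.75
tcp_pos: [0.4952, 0.2952, 0.1645]
ee_rot: [[0.785, 0.62, 0.0], [0.62, -0.785, -0.0], [0.0, 0.0, -1.0]]
wrist_force: [0.5, 0.2, 0.7]
gripper_width: 0.967
gripper_force: 0.0
```

>>> jog_arm(plan="0 0 -0.9 0 0 0 -1;0 0 -0.9 0 0 0 -1;-0.5 0 -0.5 0 0 0 -1;-0.8 0 0 0 0 0 -1;-0.8 0 0 0 0 0 -1;-0.8 0 0 0 0 0 -1;-0.5 0 0 0 0 0 -1;0 0 0 0 0 0 -1;0 0 0 0 0 0 -1;0 0 0 0 0 0 -1")

```text
time_s: 35.75
tcp_pos: [0.4291, 0.2432, 0.2209]
ee_rot: [[0.785, 0.62, 0.001], [0.62, -0.785, 0.0], [0.001, 0.0, -1.0]]
wrist_force: [0.4, 0.1, 0.2]
gripper_width: 1.001
gripper_force: 0.0
```

```bash
python3 q.py
python3 - <<'E'
from h import *
p,d,K,E=cap("wrist");W=world(d,K,E)
m=(W[...,2]>.05)&(W[...,2]<.063)&(np.hypot(W[...,0]-.4957,W[...,1]-.2958)<.08)
c,rad=cv2.minEnclosingCircle(W[m][:,:2].astype(np.float32));print("dial",np.round(c,4),round(rad,4))
S=3600.;src=[];dst=[]
for dx,dy in[(-.08,-.08),(.08,-.08),(.08,.08),(-.08,.08)]:
    P=np.linalg.inv(E)@np.array([c[0]+dx,c[1]+dy,.060,1]);src.append([K[0,2]+K[0,0]*P[0]/-P[2],K[1,2]-K[1,1]*P[1]/-P[2]]);dst.append([300-dy*S,300-dx*S])
a=cv2.warpPerspective(p,cv2.getPerspectiveTransform(np.float32(src),np.float32(dst)),(600,600))
cv2.imwrite("pics/c9.png",a[...,::-1])
p,d,K,E=cap("top");W=world(d,K,E)
for lo,hi in((.045,.0545),(.056,.065),(.07,.08)):
    m=(W[...,2]>lo)&(W[...,2]<hi)&(np.hypot(W[...,0]-.4987,W[...,1]-.062)<.055);q=W[m]
    if len(q):print(lo,len(q),q.mean(0).round(4))
E
```

```text
[0.4291 0.2432 0.2209] [-0.166  0.098  0.008] [0.4 0.1 0.2] 308.300921072825 [ 48.5   9.2 -17.7   0.  -63.1  79.8]
dial [0.4956 0.2957] 0.0699
0.045 446 [0.4981 0.0621 0.0495]
0.056 85 [0.4947 0.0645 0.0597]
0.07 309 [0.4986 0.0607 0.074 ]
```

View pics/c9.png

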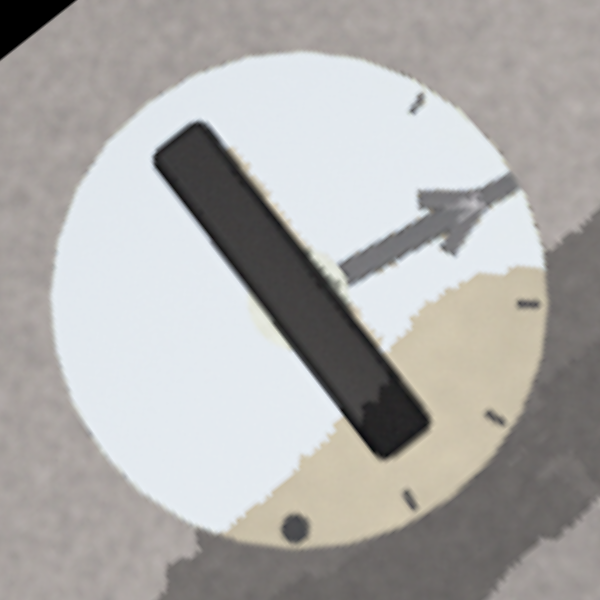

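The arrow tip at (487,203) is now within about 1° of the long mark at (517,183). Both discs are still centred, and the arm is clear and still.

```bash
python3 -c "
from station import r; print(r.finish_job())"
```

```text
the job is handed in; nothing more can be done
None
```

The job is handed in. Both discs lie stacked within about 1 mm of the holder's centre, the valve was shut and then opened to within about 1° of the long mark, and everything is released; the hand-in gave no verdict.

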